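# Unstack the coffee sample tins into their dishes

## Robot

A 6-joint arm with a two-finger parallel gripper is mounted at the origin on the work surface. World frame = base frame: x ahead of the robot, y to its left, z up, the work surface at z = 0. Lengths are in mm, angles in rad, forces in N, time in s.
With the tool pointing down it reaches from about 275 to 975 mm from the base axis. Payload 8.4 kg.
Tool frame: the origin (TCP) lies at the very end of the fingers, on their centre line; the grasp point (between the pads) lies 19 mm behind it (arm.grip_point_offset is the distance from the TCP to the grasp point, in mm); z points along the fingers, y is the direction in which the jaws open and shut (so a half turn about z gives the same grasp; the last joint's range is limited). The gripper opens to 92 mm and grips with 3 to 60 N. Pads are 20 mm wide; open, the fingers measure 128 mm over their backs; the gripper's body (75 mm by 189 mm) begins 69 mm behind the grasp point.
Start: joints at [1.255, 0.353, 1.633, -0, 1.155, -0.002], TCP at [192.921, 594.482, 214.583] pointing down, gripper open.
Joint ranges: [-2.63, 2.63], [-0.92, 2.1], [0.06, 2.66], [-1.3, 4.44], [0, 2.69], [-3.02, 3.02]. Speed limits (rad/s): [2.22, 2.22, 2.79, 3.14, 3.14, 3.14].

## Interface

Orientations are given as a rotation vector (axis times angle).
In Python, from cell import arm gives the robot as it stands.
- The arm moves only by the tool apply_moves, never from a script. Its argument "steps" is a list of rows, each a list of 3 entries, a list of its own where there are three numbers: the finger opening in m, from 0 to 0.0919, then the shift along the tool's x, y, z in m, then the turn about the tool's z in rad. In form: [[gripper, [x, y, z], roll], ...]. A call has 1 to 8 rows; each row shifts and turns the commanded pose from where the row before left it, along the tool's axes as they then stand; what a row does not reach is not made up. A row lasts 1/10 s, in which the tool goes at most 50 mm and 8.59 degrees, less where a joint would pass 70% of its speed; a pose out of reach is approached as far as the arm can. A call with a gripper value outside its range is refused whole. The fingers move at their own pace and stop on an object; "force" is the grip in N (left out, the last holds). Time passes only in rows, so rows that do not move let the fingers close. It gives the time, the measured TCP pose, the force and the opening at its end, in the units of the state.
- arm.observe(): the state, without advancing time (a new reading comes with each control period).
- arm.capture(name): name is "side" or "top"; returns (picture, depth): 420x560x3 uint8, blue, green, red; 420x560 float32, mm along the optical axis (not along the pixel's ray), 0 where there is no reading.
- arm.camera_params(name): a dict with "fov_y" (degrees; the focal length in pixels is half the picture's height over the tangent of half this angle, whatever the lens; pixels are square), "cx", "cy" (the principal point, pixels), "dist" ([k1, k2, p1, p2, k3] as OpenCV has them; the pictures are not rectified), "R" (3x3) and "t" (3): a world point X has camera coordinates R X + t. Camera axes: x right, y down, z forward; pixel columns grow to the right and rows downward; lengths in mm; the calibration is good to about 2 mm. A picture is of the moment at which its call begins. camera_params takes no time and is no camera call.
- arm.close_job(): hands the job in, once; it reports no verdict.
The state is a dict: "t": time; "joint_positions": joint angles; "qvel": joint speeds; "tau": joint torques, N m; "position": TCP position; "eef_rot": TCP orientation; "wrist_force": force on the tool from outside, world axes, zero at the start; "wrist_torque": the same for the moment, N m; "opening": opening from 0.0 (shut) to 1.0 (fully open).
Only numpy, scipy, OpenCV 4.12 (cv2) and the standard library are available. Lean on these libraries where they do the work, as an engineer would, in place of code of your own. Each camera call takes 0.05 s, during which the arm holds its last target.

## Task

Take apart the stack of sample tins on the scale and stand every tin, the six-sided one too, upright in the middle of the black dish that has its shape and size; the six-sided tin has been left in the square tin's dish and must make room. Line the square tin up with the sides of its dish. Do not let a tin tip over, and do not knock the glass over or push it away.

Things in the scene. Friction and masses are not known exactly. Their poses are not given: they have to be found in the camera images.
- tin_wide_center (a point): Wide round steel tin with lid, closed: diameter 64 mm, height 56 mm, about 0.25 kg. Stands on the scale as the bottom of the stack of three. Origin: the tin's centre, half-way up, z along its upright axis.
- tin_square_center (a point): Square steel tin with lid, closed: 44 x 44 mm, height 52 mm, about 0.18 kg. Middle of the stack, standing loose on the wide tin; its corners nearly reach the wide tin's edge. x and y square to its faces. Origin: the tin's centre, half-way up, z along its upright axis.
- tin_slim_center (a point): Slim round steel tin with lid, closed: diameter 34 mm, height 56 mm, about 0.1 kg. Top of the stack, standing loose on the square tin. Origin: the tin's centre, half-way up, z along its upright axis.
- tin_six_center (a point): Six-sided steel tin with lid, closed: 40 mm across flats (46 mm across corners), height 72 mm, about 0.2 kg. Stands alone, at the start in the square dish. Its x is square to one pair of flats (the others lie 60 degrees on). Origin: the tin's centre, half-way up, z along its upright axis.
- dish_wide: The larger round dish: inside diameter 86 mm, outside 94 mm. Matt charcoal black, stuck to the counter; floor 4 mm thick, rim 4 mm thick, rim top 7 mm above the counter. Origin: centre of its underside, on the counter; z up.
- dish_slim: The small round dish: inside diameter 56 mm, outside 64 mm. Matt charcoal black, stuck to the counter; floor 4 mm thick, rim 4 mm thick, rim top 7 mm above the counter. Origin: centre of its underside, on the counter; z up.
- dish_square: The square dish: inside 64 x 64 mm, outside 72 x 72 mm, x and y square to its sides; the six-sided tin stands in it at the start. Matt charcoal black, stuck to the counter; floor 4 mm thick, rim 4 mm thick, rim top 7 mm above the counter. Origin: centre of its underside, on the counter; z up.
- dish_six: The six-sided dish: inside 60 mm across flats, outside 68 mm, x square to one pair of sides. Matt charcoal black, stuck to the counter; floor 4 mm thick, rim 4 mm thick, rim top 7 mm above the counter. Origin: centre of its underside, on the counter; z up.
- scale: Flat weighing scale, charcoal, 120 x 130 mm, plate top 22 mm above the counter, fixed. The stack stands near its middle. Origin: centre of its underside; z up.
- glass: Empty clear drinking glass, loose, about 58 mm across the rim and 70 mm high, standing among the dishes; to be left standing where it is. Origin: centre of its underside; z up.
Mind the look-alikes: they are no part of the job. Leave any pink or yellow look-alike of the dish_square alone.

How it is judged (in metres and radians):
At the end, for the whole second after the job is handed in: Each of the four tins stands upright (within 0.08 rad) on the floor of its own dish, within 12 mm of the dish's centre, the square tin within 0.26 rad of the dish's sides (any quarter turn), all released and at rest (horizontal distance between tin_wide_center and dish_wide below 0.012 m and height (world z) of each of tin_wide_center, tin_slim_center below 0.036 m and angle between each of tin_wide_center, tin_square_center, tin_slim_center, tin_six_center's own z axis and vertical below 0.08 rad and linear speed of each of tin_wide, tin_square, tin_slim, tin_six below 0.02 m/s and angular speed of each of tin_wide, tin_square, tin_slim, tin_six below 0.2 rad/s and horizontal distance between tin_square_center and dish_square below 0.012 m and height (world z) of tin_square_center below 0.034 m and horizontal distance between tin_slim_center and dish_slim below 0.012 m and horizontal distance between tin_six_center and dish_six below 0.012 m and height (world z) of tin_six_center below 0.044 m and (angle between the x axis of tin_square_center and the x axis of dish_square, either way round below 0.26 rad or angle between the x axis of tin_square_center and the y axis of dish_square, either way round below 0.26 rad)); the robot touches nothing.
It fails at once if a tin is tipped over (angle between any of tin_wide_center, tin_square_center, tin_slim_center, tin_six_center's own z axis and vertical above 0.6 rad).
It fails at once if the glass is knocked over or pushed away (distance of glass from where it was at the start of the episode above 0.03 m or angle between glass's own z axis and vertical above 0.35 rad).
It also fails if it takes over 109 s, if anything falls off the work surface, if the arm or the gripper's body presses on something with over 40 N, if the wrist force passes 120 N, or if a joint passes its speed limit or range.

## Working session

There is one attempt and no reset: what is moved stays moved. The work goes in short steps, Python scripts to look and compute and a tool call to move; the robot and the scene stay as the last step left them, time stands still between calls to the robot, and variables do not carry over. Pictures are saved under pics/ and viewed, and the job is handed in when it is done.

Besides the shell and the picture viewer there is one more tool, called after "Call:" by a JSON object that holds its "op" and its "data". apply_moves: Moves the arm, as the interface text tells. Its arguments: {"type":"object","properties":{"steps":{"type":"array","items":{"type":"array"}},"force":{"type":"number"}},"required":["steps"]}

```bash
ls; mkdir -p pics; cat > h.py <<'E'
import numpy as np, cv2
from cell import arm
def K(p):
    f=210/np.tan(np.radians(p["fov_y"])/2); return np.array([[f,0,p["cx"]],[0,f,p["cy"]],[0,0,1]])
def ray(name,uv):
    p=arm.camera_params(name);R=np.array(p["R"]);t=np.array(p["t"])
    n=cv2.undistortPoints(np.array(uv,float).reshape(-1,1,2),K(p),np.array(p["dist"],float)).reshape(-1,2)
    return -R.T@t, np.c_[n,np.ones(len(n))]@R
def onz(name,uv,z):
    o,d=ray(name,uv); return o+d*((z-o[2])/d[:,2])[:,None]
def proj(name,X):
    p=arm.camera_params(name);R=np.array(p["R"])
    return cv2.projectPoints(np.array(X,float).reshape(-1,1,3),cv2.Rodrigues(R)[0],np.array(p["t"],float),K(p),np.array(p["dist"],float))[0].reshape(-1,2)
def cloud(name,depth):
    h,w=depth.shape;v,u=np.mgrid[:h,:w]
    o,d=ray(name,np.c_[u.ravel(),v.ravel()]); return (o+d*depth.ravel()[:,None]).reshape(h,w,3)
E
python3 - <<'E'
from h import *
s=arm.observe();print({k:np.round(v,3) for k,v in s.items()})
for n in("side","top"):
    p=arm.camera_params(n);print(n,p)
    im,d=arm.capture(n);cv2.imwrite(f"pics/{n}0.png",im);np.savez(f"{n}0.npz",im=im,d=d)
E
```

```text
pics
{'t': np.float64(0.0), 'joint_positions': array([ 1.255,  0.354,  1.634,  0.   ,  1.155, -0.002]), 'qvel': array([ 0.001, -0.001,  0.001,  0.001, -0.   , -0.001]), 'tau': array([-1.0000e-03, -5.9381e+01, -3.3422e+01,  7.0000e-02,  2.3000e-02,
       -0.0000e+00]), 'position': array([192.767, 594.001, 213.851]), 'eef_rot': array([-4.910e-01, -3.103e+00,  2.000e-03]), 'wrist_force': array([-0.687,  0.128, -0.247]), 'wrist_torque': array([-0.02 ,  0.014,  0.001]), 'opening': np.float64(1.002)}
side {'fov_y': 46.52698575301126, 'cx': 271.94348866284776, 'cy': 197.94486593836234, 'dist': array([0.0574655, 0.       , 0.       , 0.       , 0.       ]), 'R': array([[ 0.85230403, -0.52299046, -0.00766882],
       [-0.33573506, -0.53577841, -0.7747409 ],
       [ 0.40107331,  0.66288948, -0.63223234]]), 't': array([-389.90040169,  308.98085996, 1102.99241441])}
top {'fov_y': 42.50431171761524, 'cx': 279.4130012570739, 'cy': 201.36576729737115, 'dist': array([0.00195672, 0.        , 0.        , 0.        , 0.        ]), 'R': array([[ 0.01628002, -0.99986572, -0.00187013],
       [-0.99364911, -0.01597047, -0.11138394],
       [ 0.11133912,  0.00367159, -0.99377569]]), 't': array([  72.50291828,  507.67929389, 1513.17587613])}
```

View pics/side0.png

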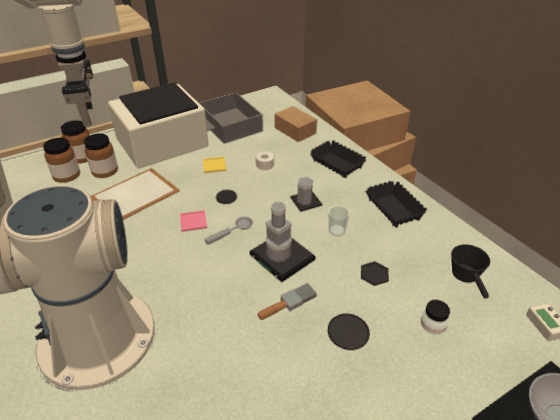

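View pics/top0.png

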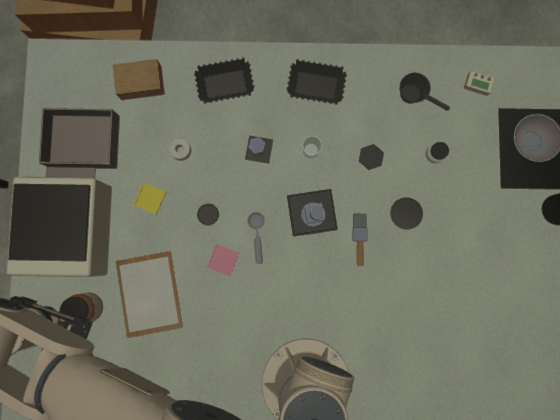

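Top view: wide dish (407,213), slim dish (208,214), six dish (371,156). The square dish (259,149) has the six tin in it. Glass is at (312,146) and the stack at (313,214). The yellow (150,198) and pink (223,260) squares are the look-alikes. Next I enlarge and measure.

```bash
python3 - <<'E'
from h import *
Z=np.load("top0.npz");im=Z["im"];d=Z["d"]
S=np.load("side0.npz")
a=cv2.resize(im[125:245,190:440],None,fx=3.2,fy=3.2,interpolation=cv2.INTER_CUBIC)
cv2.imwrite("pics/topcrop.png",cv2.convertScaleAbs(a,alpha=1.6))
b=cv2.resize(S["im"][160:290,200:400],None,fx=4,fy=4,interpolation=cv2.INTER_CUBIC)
cv2.imwrite("pics/sidecrop.png",cv2.convertScaleAbs(b,alpha=1.5))
def dark(im,seeds,thr=75):
    g=im.max(2); m=(g<thr).astype(np.uint8)
    cs,_=cv2.findContours(m,cv2.RETR_EXTERNAL,cv2.CHAIN_APPROX_NONE)
    out=[]
    for s in seeds:
        c=max((c for c in cs if np.linalg.norm(c.reshape(-1,2).mean(0)-s)<15),key=cv2.contourArea,default=None); out.append(c)
    return out
names=["wide","slim","square","six","scale"]
for cam,I,seeds in(("top",im,[(407,213),(208,214),(259,149),(371,156),(313,212)]),("side",S["im"],[(348,331),(227,197),(306,200),(375,273),(282,257)])):
    for n,s,c in zip(names,seeds,dark(I,seeds)):
        if c is None: print(cam,n,None);continue
        P=onz(cam,c.reshape(-1,2),22 if n=="scale" else 7)[:,:2].astype(np.float32)
        (cc,r)=cv2.minEnclosingCircle(P);ra=cv2.minAreaRect(P);M=cv2.moments(P.reshape(-1,1,2))
        print(cam,n,"centroid",M['m10']/M['m00'],M['m01']/M['m00'],"circ",np.round(cc),round(r,1),"rect",np.round(ra[0],1),np.round(ra[1],1),round(ra[2],1))
E
```

```text
top wide centroid 481.28010483570876 -285.794481145994 circ [ 481. -285.] 46.4 rect [ 481.1 -286.5] [86.9 89.9] 0.9
top slim centroid 468.8203212867862 287.36362838243974 circ [469. 288.] 30.7 rect [468.9 287.8] [58.  60.7] 0.9
top square centroid 651.9452821210673 137.59720767918944 circ [662. 144.] 47.6 rect [662.1 144.1] [69.3 70. ] 81.2
top six centroid 645.1197390799805 -183.67952103025956 circ [ 645. -183.] 37.9 rect [ 645.1 -183.1] [65.2 72.6] 19.5
top scale centroid 477.7271792915573 -12.158272874008606 circ [478. -12.] 84.9 rect [477.6 -12.3] [118.1 128.4] 9.2
side wide centroid 479.9351391236414 -289.0180361724417 circ [ 480. -289.] 47.1 rect [ 480.  -289.1] [93.4 89.2] 53.2
side slim centroid 467.86093093817743 281.76921598616474 circ [468. 282.] 31.8 rect [468.2 281.9] [62.4 54.3] 63.4
side square centroid 657.100273430965 127.75111676425809 circ [661. 139.] 47.7 rect [660.3 138.4] [72.7 71.4] 80.4
side six centroid 643.5585954321173 -188.1093671091685 circ [ 644. -188.] 38.0 rect [ 643.3 -187.4] [75.2 64.1] 48.0
side scale centroid 467.3006287526108 -42.69502842569961 circ [469. -28.] 83.7 rect [472.2 -25.1] [121.8 132.8] 9.0
```

View pics/topcrop.png

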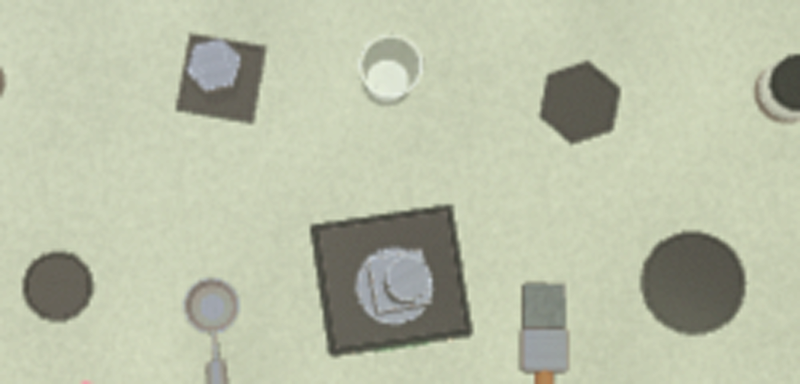

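View pics/sidecrop.png

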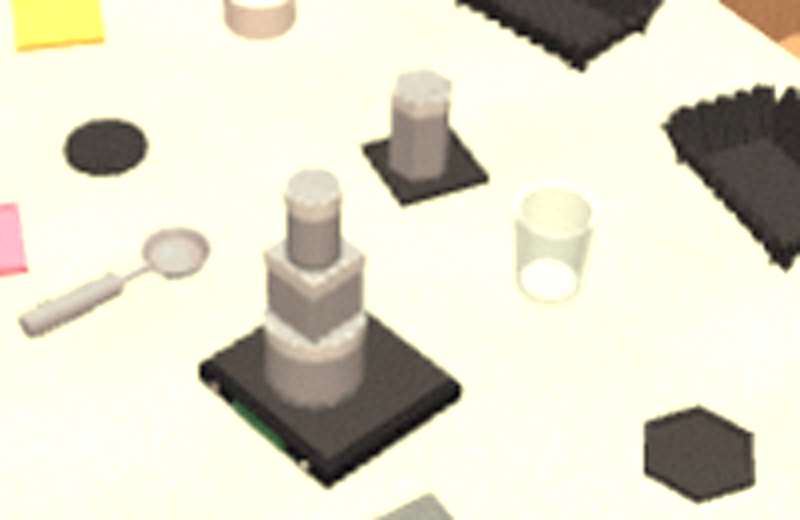

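Top and side agree to within 2 mm once I allow for the side view's near-wall bias. Dishes: wide (481.5,-286.5), slim (469,287), six (645,-185), square (662,143) at about -9°. Next, the tin tops.

```bash
cat > tins.py <<'E'
from h import *
def rep(cam,im,d,xy,z,n,rad=60):
    # bright lid pixels whose depth places them at the lid's height; outline cast on that plane
    C=cloud(cam,d)
    m=((abs(C[...,2]-z)<9)&(np.hypot(C[...,0]-xy[0],C[...,1]-xy[1])<rad)&(d>0)).astype(np.uint8)
    cs,_=cv2.findContours(m,cv2.RETR_EXTERNAL,cv2.CHAIN_APPROX_NONE)
    if not cs: print(cam,n,None);return
    c=max(cs,key=cv2.contourArea).reshape(-1,2)
    P=onz(cam,c,z)[:,:2].astype(np.float32); cc,r=cv2.minEnclosingCircle(P);ra=cv2.minAreaRect(P);M=cv2.moments(P.reshape(-1,1,2))
    print(cam,n,"cen",round(M['m10']/M['m00'],1),round(M['m01']/M['m00'],1),"circ",np.round(cc,1),round(r,1),"rect",np.round(ra[0],1),np.round(ra[1],1),round(ra[2],1),"z",round(float(np.median(C[...,2][m>0])),1),"pix",c.mean(0).round())
E
python3 - <<'E'
from tins import *
for cam in("top","side"):
    Z=np.load(cam+"0.npz")
    for n,z,xy in(("slim",186,(478,-12)),("square",130,(478,-12)),("wide",78,(478,-12)),("six",76,(662,144)),("glass",70,(660,-20))):
        rep(cam,Z["im"],Z["d"],xy,z,n)
E
```

```text
top slim cen 463.7 -16.8 circ [463.8 -16.4] 18.0 rect [464.3 -17.6] [33.4 33.3] 0.9 z 185.4 pix [317. 212.]
top square cen 466.8 -3.2 circ [466.8 -13.5] 30.8 rect [466.8 -12.9] [45.9 45. ] 11.7 z 129.7 pix [313. 213.]
top wide cen 452.6 -0.3 circ [465.8 -11.6] 32.1 rect [454.4  -3.9] [64. 35.] 56.3 z 78.0 pix [309. 219.]
top six cen 658.1 147.6 circ [658.3 147.9] 23.1 rect [657.4 147.2] [42.7 42. ] 0.9 z 75.5 pix [256. 145.]
top glass cen 661.8 -7.6 circ [661.8  -8.2] 29.0 rect [661.2  -7. ] [54.4 53.4] 0.7 z 68.5 pix [312. 145.]
side slim cen 462.3 -20.2 circ [462.2 -20.2] 21.2 rect [462.5 -19.6] [40.4 31. ] 58.0 z 185.1 pix [278. 207.]
side square cen 460.7 -24.7 circ [462.2 -20.1] 31.6 rect [464.6 -16.9] [52.1 52.3] 12.1 z 128.8 pix [277. 225.]
side wide cen 457.0 -28.7 circ [463.7 -19.1] 34.2 rect [458.6 -26. ] [46.3 63.3] 58.0 z 77.6 pix [278. 242.]
side six cen 657.1 143.6 circ [655.9 142.3] 29.1 rect [658.1 143.5] [50.3 48.1] 82.4 z 75.1 pix [305. 182.]
side glass cen 661.3 -11.1 circ [660.7 -10.8] 32.4 rect [661.4 -11.5] [63.  56.5] 53.4 z 67.0 pix [338. 213.]
```

```bash
python3 - <<'E'
from h import *
Z=np.load("top0.npz");im=Z["im"];C=cloud("top",Z["d"])
m=((abs(C[...,2]-76)<9)&(np.hypot(C[...,0]-658,C[...,1]-147)<60)).astype(np.uint8)
c=max(cv2.findContours(m,0,1)[0],key=cv2.contourArea)
P=onz("top",c.reshape(-1,2),76)[:,:2]
e=P-P.mean(0);th=np.arctan2(e[:,1],e[:,0]);r=np.hypot(*e.T)
k=((r-r.mean())*np.exp(6j*th)).sum();print("corner angle",np.degrees(np.angle(k))/6,"mod 60",abs(k)/len(r))
ap=cv2.approxPolyDP(P.astype(np.float32).reshape(-1,1,2),5,True).reshape(-1,2)
print(ap,np.degrees(np.arctan2(*(ap-P.mean(0)).T[::-1])))
a=cv2.resize(im[130:170,235:285],None,fx=12,fy=12,interpolation=cv2.INTER_CUBIC);cv2.imwrite("pics/six.png",cv2.convertScaleAbs(a,alpha=1.6))
E
```

```text
corner angle -16.35044981132943 mod 60 0.5420037910073514
[[675.70636 163.02176]
 [649.95593 168.04907]
 [635.9636  153.75578]
 [642.0018  131.51286]
 [664.86755 126.3648 ]
 [678.9195  140.65845]] [  41.01078797  111.86415784  164.7612336  -134.82587166  -72.44864241
  -18.75125718]
```

View pics/six.png

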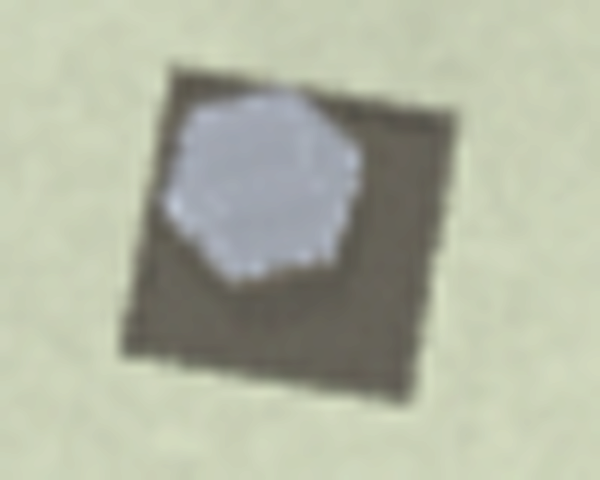

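Call:
{"op": "apply_moves", "data": {"steps": [[0.0919,[0,0,-0.03],-0.1],[0.0919,[0,0,-0.03],-0.11],[0.0919,[0,0,-0.02],-0.104]], "force": 20}}

```text
t: 0.4
position: [193.0, 594.8, 296.2]
eef_rot: [-0.007, 3.141, 0.001]
wrist_force: [-0.2, 0.5, -0.2]
opening: 0.999
```

The enlarged crop shows the six-sided tin towards the upper left of the charcoal square dish. Its corners are at crop (285,85) and (235,280), so one pair of flats faces about 75° in the world. I go to the slim tin first.

Call:
{"op": "apply_moves", "data": {"steps": [[0.0919,[-0.017,-0.0382,0],0],[0.0919,[-0.017,-0.0382,0],0],[0.0919,[-0.017,-0.0382,0],0],[0.0919,[-0.017,-0.0382,0],0],[0.0919,[-0.017,-0.0382,0],0],[0.0919,[-0.017,-0.0382,0],0],[0.0919,[-0.017,-0.0382,0],0],[0.0919,[-0.017,-0.0382,0],0]]}}

```text
t: 1.2
position: [329.1, 287.2, 294.4]
eef_rot: [0.001, -3.142, 0.0]
wrist_force: [1.3, -0.3, -0.7]
opening: 1.002
```

Call:
{"op": "apply_moves", "data": {"steps": [[0.0919,[-0.017,-0.0382,0],0],[0.0919,[-0.017,-0.0382,0],0],[0.0919,[-0.017,-0.0382,0],0],[0.0919,[-0.017,-0.0382,0],0],[0.0919,[-0.017,-0.0382,0],0],[0.0919,[-0.017,-0.0382,0],0],[0.0919,[-0.017,-0.0382,0],0],[0.0919,[-0.017,-0.0382,0],0]]}}

```text
t: 2.0
position: [465.3, -18.4, 294.5]
eef_rot: [-0.0, -3.142, -0.0]
wrist_force: [1.7, 0.1, 0.2]
opening: 1.002
```

Call:
{"op": "apply_moves", "data": {"steps": [[0.0919,[0,0,0],0],[0.0919,[0,0,0],0]]}}

```text
t: 2.2
position: [464.8, -17.3, 294.1]
eef_rot: [-0.003, -3.14, -0.001]
wrist_force: [0.5, -0.2, 0.8]
opening: 1.003
```

Call:
{"op": "apply_moves", "data": {"steps": [[0.07,[0,0,0.035],0],[0.065,[0,0,0.035],0],[0.06,[0,0,0.035],0],[0.06,[0,0,0.025],0],[0.06,[0,0,0.013],0],[0.06,[0,0,0.005],0],[0.06,[0,0,0],0],[0.045,[0,0,0],0]]}}

```text
t: 3.0
position: [465.4, -16.1, 147.4]
eef_rot: [-0.001, 3.141, 0.0]
wrist_force: [-0.1, -0.2, 0.4]
opening: 0.587
```

Call:
{"op": "apply_moves", "data": {"steps": [[0.04,[0,0,0],0],[0.035,[0,0,0],0],[0.03,[0,0,0],0],[0.025,[0,0,0],0],[0.02,[0,0,0],0],[0.02,[0,0,0],0],[0.02,[0,0,0],0]], "force": 20}}

```text
t: 3.7
position: [465.5, -16.5, 147.2]
eef_rot: [0.0, 3.141, 0.001]
wrist_force: [-1.1, 2.4, 6.7]
opening: 0.365
```

Call:
{"op": "apply_moves", "data": {"steps": [[0.02,[0,0,-0.005],0],[0.02,[0,0,-0.015],0],[0.02,[0,0,-0.025],0],[0.02,[0,0,-0.015],0],[0.02,[0,0.01,0],0],[0.02,[0,0.02,0],0],[0.02,[0,0.03,0],0],[0.02,[0,0.035,0],0]]}}

```text
t: 4.5
position: [464.2, 79.2, 205.6]
eef_rot: [-0.002, -3.14, 0.001]
wrist_force: [-0.2, 0.3, -1.9]
opening: 0.362
```

Call:
{"op": "apply_moves", "data": {"steps": [[0.02,[0,0.035,0],0],[0.02,[0,0.035,0],0],[0.02,[0,0.035,0],0],[0.02,[0,0.035,0],0],[0.02,[-0.002,0.03,0],0],[0.02,[-0.0015,0.02,0],0],[0.02,[0,0.013,0],0],[0.02,[0,0.005,0],0]]}}

```text
t: 5.3
position: [467.8, 287.3, 205.6]
eef_rot: [0.002, -3.14, 0.001]
wrist_force: [-0.2, -0.8, -2.4]
opening: 0.367
```

Call:
{"op": "apply_moves", "data": {"steps": [[0.02,[0,0,0],0],[0.02,[0,0,0],0]]}}

```text
t: 5.5
position: [468.3, 285.5, 206.3]
eef_rot: [-0.0, -3.141, 0.001]
wrist_force: [-0.2, -0.4, -1.5]
opening: 0.368
```

```bash
python3 - <<'E'
from h import *
print(arm.observe()["position"])
im,d=arm.capture("side");cv2.imwrite("pics/side1.png",im[60:330,150:450])
E
```

```text
[468.26867751 285.54528715 206.33861973]
```

View pics/side1.png

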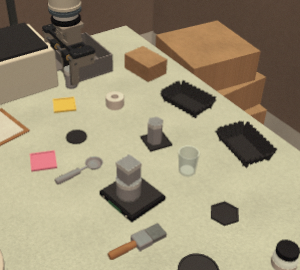

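The picture shows the slim tin held in the fingers at (72,75). The square and wide tins still stand at (128,175). Lowering now.

Call:
{"op": "apply_moves", "data": {"steps": [[0.02,[-0.0005,0.001,0.03],0],[0.02,[0,0,0.04],0],[0.02,[0,0,0.04],0],[0.02,[0,0,0.035],0],[0.02,[0,0,0.02],0],[0.02,[0,0,0.01],0],[0.02,[0,0,0],0]]}}

```text
t: 6.25
position: [468.6, 286.4, 30.8]
eef_rot: [-0.001, -3.14, 0.002]
wrist_force: [-1.1, -0.4, -0.9]
opening: 0.364
```

Call:
{"op": "apply_moves", "data": {"steps": [[0.02,[0,0,0.003],0],[0.02,[0,0,0.003],0],[0.02,[0,0,0.002],0],[0.02,[0,0,0],0]]}}

```text
t: 6.65
position: [469.1, 287.5, 23.9]
eef_rot: [-0.0, 3.141, 0.0]
wrist_force: [-0.2, 0.6, -1.8]
opening: 0.365
```

Call:
{"op": "apply_moves", "data": {"steps": [[0.02,[0,0,0.0015],0],[0.02,[0,0,0.001],0],[0.02,[0,0,0],0]]}}

```text
t: 6.95
position: [469.1, 287.4, 21.2]
eef_rot: [-0.0, 3.141, 0.0]
wrist_force: [-0.5, -0.4, 0.8]
opening: 0.37
```

Call:
{"op": "apply_moves", "data": {"steps": [[0.036,[0,0,0],0],[0.04,[0,0,0],0],[0.045,[0,0,0],0],[0.05,[0,0,0],0],[0.06,[0,0,0],0]]}}

```text
t: 7.45
position: [469.0, 287.3, 21.1]
eef_rot: [-0.0, 3.142, 0.0]
wrist_force: [0.7, -0.3, 0.5]
opening: 0.612
```

Call:
{"op": "apply_moves", "data": {"steps": [[0.06,[0,0,-0.01],0],[0.06,[0,0,-0.02],0],[0.06,[0,0,-0.03],0],[0.07,[0,0,-0.04],0],[0.07,[0,0,-0.04],0],[0.07,[0,0,-0.04],0]]}}

```text
t: 8.05
position: [468.7, 287.2, 203.4]
eef_rot: [-0.0, 3.141, 0.0]
wrist_force: [0.6, 0.6, 0.0]
opening: 0.758
```

Call:
{"op": "apply_moves", "data": {"steps": [[0.08,[-0.027,-0.02,0],0],[0.08,[-0.027,-0.02,0],0],[0.08,[-0.027,-0.02,0],0],[0.08,[-0.027,-0.02,0],0],[0.08,[-0.027,-0.02,0],0],[0.08,[-0.027,-0.02,0],0],[0.08,[-0.0275,-0.0196,0],0.13],[0.08,[0,0,0],0.13]]}}

```text
t: 8.85
position: [661.3, 145.2, 201.7]
eef_rot: [0.418, 3.112, -0.0]
wrist_force: [0.0, 0.7, -0.7]
opening: 0.872
```

Call:
{"op": "apply_moves", "data": {"steps": [[0.08,[0,0,0],0],[0.08,[0,0,0],0]]}}

```text
t: 9.05
position: [658.1, 147.9, 201.4]
eef_rot: [-0.401, -3.116, -0.0]
wrist_force: [0.1, -0.2, -0.1]
opening: 0.871
```

```bash
python3 - <<'E'
from tins import *
print(arm.observe()["position"])
im,d=arm.capture("top");cv2.imwrite("pics/top2.png",im);np.savez("top2.npz",im=im,d=d)
rep("top",im,d,(469,287),60,"slim",40);rep("top",im,d,(467,-13),130,"square");rep("top",im,d,(467,-13),78,"wide")
E
```

```text
[658.08086277 147.8737008  201.41646891]
top slim cen 467.5 285.5 circ [467.7 285.5] 18.0 rect [467.  284.9] [33.7 33.5] 1.7 z 60.1 pix [206. 213.]
top square cen 469.1 -21.6 circ [468.6 -21.8] 25.4 rect [469.  -21.9] [45.8 28.5] 14.4 z 129.9 pix [318. 212.]
top wide cen 443.4 -26.7 circ [445.1 -30. ] 11.9 rect [443.7 -30.1] [ 9.3 23.4] 15.0 z 78.8 pix [319. 222.]
```

View pics/top2.png

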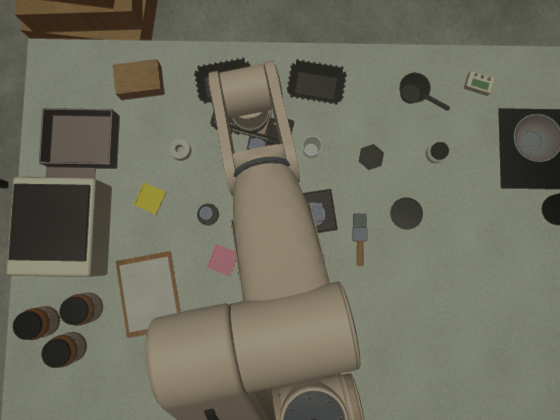

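The slim tin stands in its dish at (206,213). The gripper is over the six-sided tin.

Call:
{"op": "apply_moves", "data": {"steps": [[0.08,[0,0,0.03],0],[0.08,[0,0,0.035],0],[0.08,[0,0,0.035],0],[0.08,[0,0,0.035],0],[0.075,[0,0,0.025],0],[0.07,[0,0,0.011],0],[0.06,[0,0,0.005],0],[0.055,[0,0,0],0]]}}

```text
t: 9.9
position: [658.7, 148.1, 25.6]
eef_rot: [0.405, 3.115, 0.0]
wrist_force: [0.0, 0.5, -0.2]
opening: 0.614
```

Call:
{"op": "apply_moves", "data": {"steps": [[0.05,[0,0,0],0],[0.045,[0,0,0],0],[0.04,[0,0,0],0],[0.035,[0,0,0],0],[0.03,[0,0,0],0],[0.03,[0,0,0],0],[0.03,[0,0,0],0]], "force": 25}}

```text
t: 10.6
position: [659.3, 148.2, 26.3]
eef_rot: [0.407, 3.113, 0.001]
wrist_force: [-0.7, 2.0, 6.8]
opening: 0.433
```

Call:
{"op": "apply_moves", "data": {"steps": [[0.03,[0,0,-0.005],0],[0.03,[0,0,-0.015],0],[0.03,[0,0,-0.03],0],[0.03,[0,0,-0.035],0],[0.03,[0,0,-0.03],-0.06],[0.03,[0,0,-0.01],-0.1],[0.03,[0,0,0],-0.1]]}}

```text
t: 11.3
position: [659.8, 147.9, 153.8]
eef_rot: [-0.007, 3.137, 0.001]
wrist_force: [-0.7, -0.4, -2.2]
opening: 0.435
```

Call:
{"op": "apply_moves", "data": {"steps": [[0.03,[0,-0.01,0],0],[0.03,[0,-0.02,0],0],[0.03,[0,-0.03,0],0],[0.03,[0,-0.035,0],0],[0.03,[0,-0.035,0],0],[0.03,[0,-0.035,0],0],[0.03,[0.003,-0.035,0],0],[0.03,[0.005,-0.035,0],0]]}}

```text
t: 12.1
position: [649.6, -90.3, 149.7]
eef_rot: [-0.005, -3.141, 0.0]
wrist_force: [-0.4, -1.2, -2.8]
opening: 0.431
```

Call:
{"op": "apply_moves", "data": {"steps": [[0.03,[0.005,-0.035,0],0],[0.03,[0,-0.03,0],0],[0.03,[0,-0.02,0],0],[0.03,[0,-0.01,0],0],[0.03,[0,-0.003,0],0],[0.03,[0,0,0],0],[0.03,[0,0,0],0]]}}

```text
t: 12.8
position: [645.6, -184.1, 150.0]
eef_rot: [0.001, -3.141, -0.001]
wrist_force: [-0.1, 0.2, -2.9]
opening: 0.428
```

```bash
python3 - <<'E'
from tins import *
s=arm.observe();print(s["position"],s["eef_rot"])
im,d=arm.capture("side");cv2.imwrite("pics/side3.png",cv2.resize(im[60:330,180:480],None,fx=2,fy=2))
E
```

```text
[ 645.60434412 -184.11181239  149.98300439] [ 1.36600443e-03 -3.14131021e+00 -6.35700410e-04]
```

View pics/side3.png

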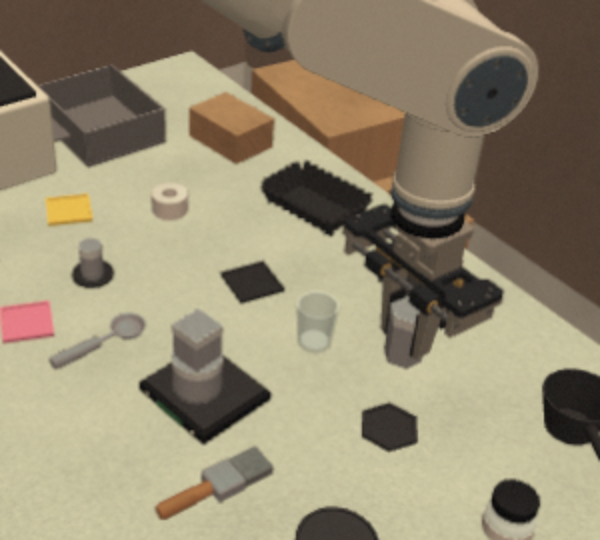

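The side view shows the six-sided tin hanging upright in the jaws at (405,325), over its dish at (390,427). The glass at (316,322) is untouched.

Call:
{"op": "apply_moves", "data": {"steps": [[0.03,[0,-0.0005,0.025],0],[0.03,[0,0,0.035],0],[0.03,[0,0,0.03],0],[0.03,[0,0,0.02],0],[0.03,[0,0,0.008],0],[0.03,[0,0,0.003],0],[0.03,[0,0,0],0]]}}

```text
t: 13.55
position: [646.2, -185.4, 29.7]
eef_rot: [-0.001, 3.141, -0.0]
wrist_force: [-0.5, -0.2, -2.0]
opening: 0.432
```

Call:
{"op": "apply_moves", "data": {"steps": [[0.03,[0,0,0.0015],0],[0.03,[0,0,0.001],0],[0.03,[0,0,0],0]]}}

```text
t: 13.85
position: [645.9, -185.8, 27.3]
eef_rot: [-0.0, 3.141, -0.0]
wrist_force: [0.7, -0.2, -1.8]
opening: 0.434
```

Call:
{"op": "apply_moves", "data": {"steps": [[0.03,[0,0,0.0012],0],[0.03,[0,0,0.001],0],[0.03,[0,0,0],0]]}}

```text
t: 14.15
position: [646.0, -185.9, 26.2]
eef_rot: [-0.0, 3.141, -0.0]
wrist_force: [-4.9, 1.3, 12.4]
opening: 0.434
```

Call:
{"op": "apply_moves", "data": {"steps": [[0.042,[0,0,0],0],[0.045,[0,0,0],0],[0.05,[0,0,0],0],[0.06,[0,0,0],0],[0.065,[0,0,0],0],[0.065,[0,0,0],0]]}}

```text
t: 14.75
position: [645.5, -185.7, 24.3]
eef_rot: [0.0, -3.141, -0.0]
wrist_force: [-0.2, 0.7, 0.1]
opening: 0.706
```

Call:
{"op": "apply_moves", "data": {"steps": [[0.065,[0,0,-0.01],0],[0.065,[0,0,-0.02],0],[0.065,[0,0,-0.03],0],[0.08,[0,0,-0.04],0],[0.08,[0,0,-0.045],0],[0.08,[0,0,-0.04],0]]}}

```text
t: 15.35
position: [645.7, -185.7, 212.4]
eef_rot: [-0.0, 3.14, -0.001]
wrist_force: [0.7, -0.0, -0.9]
opening: 0.87
```

Call:
{"op": "apply_moves", "data": {"steps": [[0.08,[0.03,0,0],0],[0.08,[0.03,0,0],0],[0.08,[0.03,0,0],0],[0.08,[0.03,0,0],0]]}}

```text
t: 15.75
position: [524.4, -185.6, 210.2]
eef_rot: [-0.001, 3.141, -0.0]
wrist_force: [-0.1, -0.1, 0.3]
opening: 0.871
```

```bash
python3 - <<'E'
from tins import *
print(arm.observe()["position"])
im,d=arm.capture("top");np.savez("top4.npz",im=im,d=d);cv2.imwrite("pics/top4.png",cv2.convertScaleAbs(cv2.resize(im[125:245,190:440],None,fx=3.2,fy=3.2,interpolation=2),alpha=1.6))
rep("top",im,d,(645,-185),76,"six",40);rep("top",im,d,(467,-13),130,"square");rep("top",im,d,(467,-13),78,"wide");rep("top",im,d,(469,287),60,"slim",40);rep("top",im,d,(662,-8),70,"glass")
E
```

```text
[ 524.43018945 -185.63675695  210.20497255]
top six cen 644.9 -186.6 circ [ 644.6 -186.4] 23.2 rect [ 644.8 -186.7] [41.4 45.5] 27.7 z 75.5 pix [376. 152.]
top square cen 467.0 -13.1 circ [466.8 -13.5] 30.8 rect [466.9 -13. ] [45.6 45.9] 10.4 z 129.7 pix [314. 212.]
top wide cen 452.1 -0.8 circ [466.2 -11.9] 32.1 rect [454.5  -3.9] [64.  34.8] 56.3 z 77.7 pix [309. 219.]
top slim cen 467.3 285.7 circ [467.4 285.8] 17.8 rect [467.  284.9] [33.7 33.5] 1.7 z 59.5 pix [206. 213.]
top glass cen 661.8 -7.6 circ [661.8  -8.2] 29.0 rect [661.2  -7. ] [54.4 53.4] 0.7 z 69.0 pix [312. 145.]
```

View pics/top4.png

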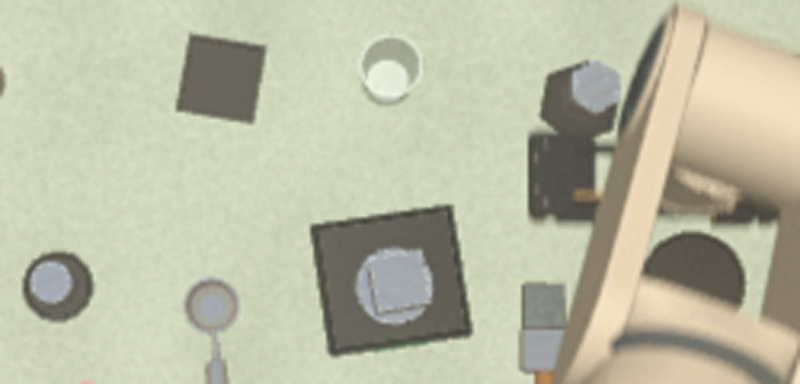

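Six is in its dish at crop (595,87) and slim at (50,282). The empty square dish is at (221,78) and the square tin at (398,281), turned about 10.5°.

Call:
{"op": "apply_moves", "data": {"steps": [[0.08,[0.0115,0.03,0],0],[0.08,[0.0115,0.035,0],0],[0.08,[0.0115,0.036,0],0],[0.08,[0.0115,0.036,0],0],[0.08,[0.0115,0.0355,0],-0.06],[0.08,[0,0,0],-0.12],[0.08,[0,0,0],0],[0.08,[0,0,0],0]]}}

```text
t: 16.6
position: [468.4, -13.4, 209.9]
eef_rot: [-0.278, 3.128, -0.0]
wrist_force: [0.9, 0.3, 0.4]
opening: 0.87
```

```bash
python3 - <<'E'
from h import *
s=arm.observe();print(s["position"],s["eef_rot"])
im=np.load("top4.npz")["im"]
m=(im.max(2)<75).astype(np.uint8)[120:175,235:285]
c=max(cv2.findContours(m,0,1)[0],key=cv2.contourArea).reshape(-1,2)+[235,120]
P=onz("top",c,7)[:,:2].astype(np.float32);print(cv2.minAreaRect(P),P.mean(0))
E
```

```text
[468.43345552 -13.39751075 209.93977539] [-2.77835788e-01  3.12838290e+00 -3.75505099e-04]
((662.1012573242188, 144.08316040039062), (69.2686538696289, 69.98775482177734), 81.17243957519531) [661.41156 144.51996]
```

Call:
{"op": "apply_moves", "data": {"steps": [[0.08,[0.0005,0,0.03],0],[0.08,[0,0,0.035],0],[0.075,[0,0,0.025],0],[0.07,[0,0,0.015],0],[0.065,[0,0,0.007],0],[0.06,[0,0,0.002],0],[0.055,[0,0,0],0],[0.052,[0,0,0],0]]}}

```text
t: 17.4
position: [468.3, -13.5, 96.2]
eef_rot: [-0.281, 3.127, -0.0]
wrist_force: [-0.2, -0.4, -0.0]
opening: 0.571
```

Call:
{"op": "apply_moves", "data": {"steps": [[0.049,[0,0,0],0],[0.046,[0,0,0],0],[0.043,[0,0,0],0],[0.04,[0,0,0],0],[0.035,[0,0,0],0],[0.035,[0,0,0],0]], "force": 25}}

```text
t: 18.0
position: [467.9, -13.3, 95.8]
eef_rot: [-0.283, 3.128, 0.0]
wrist_force: [-1.2, 2.3, 5.9]
opening: 0.477
```

Call:
{"op": "apply_moves", "data": {"steps": [[0.035,[0,0,-0.004],0],[0.035,[0,0,-0.012],0],[0.035,[0,0,-0.025],0],[0.035,[0,0,-0.015],0],[0.035,[0,0,-0.005],0.06],[0.035,[0,0,0],0.06],[0.035,[0,0,0],0.06],[0.035,[0,0,0],0]]}}

```text
t: 18.8
position: [467.4, -13.4, 157.0]
eef_rot: [0.001, 3.141, -0.0]
wrist_force: [-0.0, 0.3, -2.4]
opening: 0.477
```

Call:
{"op": "apply_moves", "data": {"steps": [[0.035,[-0.01,0.008,0],0],[0.035,[-0.02,0.016,0],0],[0.035,[-0.03,0.024,0],0],[0.035,[-0.035,0.028,0],0],[0.035,[-0.035,0.028,0],0],[0.035,[-0.03,0.024,0],0],[0.035,[-0.02,0.016,0],0],[0.035,[-0.01,0.01,0],0]]}}

```text
t: 19.6
position: [659.4, 142.8, 155.9]
eef_rot: [-0.004, 3.141, 0.0]
wrist_force: [0.1, 0.1, -2.6]
opening: 0.477
```

Call:
{"op": "apply_moves", "data": {"steps": [[0.035,[-0.004,0.003,0],0],[0.035,[0,0,0],0.075],[0.035,[0,0,0],0.08],[0.035,[0,0,0],0],[0.035,[0,0,0],0]]}}

```text
t: 20.1
position: [661.0, 143.1, 156.5]
eef_rot: [-0.24, -3.132, 0.0]
wrist_force: [0.0, 0.2, -2.4]
opening: 0.478
```

```bash
python3 - <<'E'
from h import *
s=arm.observe();r=s["eef_rot"];print(s["position"],r,2*np.degrees(np.arctan2(r[1],r[0]))-90,s["opening"])
im,d=arm.capture("side");cv2.imwrite("pics/side5.png",cv2.resize(im[100:300,200:420],None,fx=3,fy=3,interpolation=2))
E
```

```text
[660.9758978  143.14000414 156.47043919] [-2.39663977e-01 -3.13198584e+00  3.54680157e-04] -278.75165260819347 0.47829144342520763
```

View pics/side5.png

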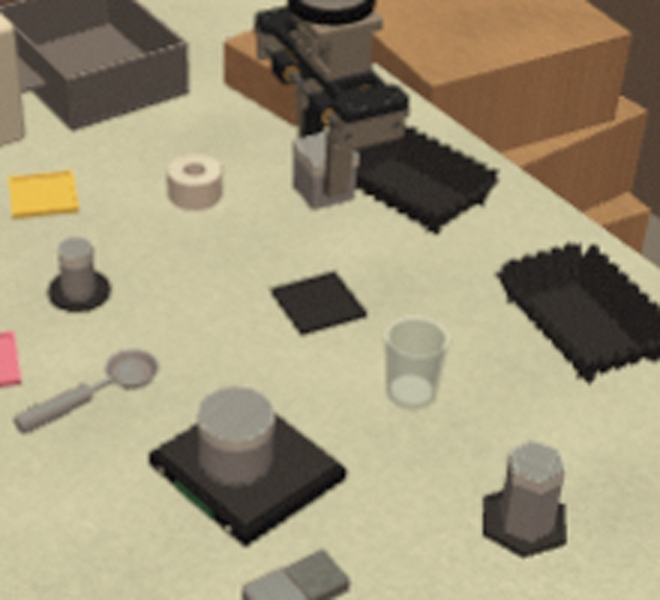

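The square tin hangs upright at (325,170), above its dish at (318,302). Wide (235,435) and glass (415,362) are undisturbed.

Call:
{"op": "apply_moves", "data": {"steps": [[0.035,[-0.0015,0.0005,0.025],0],[0.035,[0,0,0.035],0],[0.035,[0,0,0.035],0],[0.035,[0,0,0.02],0],[0.035,[0,0,0.011],0],[0.035,[0,0,0.003],0],[0.035,[0,0,0],0]]}}

```text
t: 20.85
position: [663.5, 144.0, 27.9]
eef_rot: [0.242, 3.132, 0.0]
wrist_force: [-0.1, -0.7, -3.2]
opening: 0.481
```

Call:
{"op": "apply_moves", "data": {"steps": [[0.035,[0,0,0.0015],0],[0.035,[0,0,0.0015],0],[0.035,[0,0,0],0]]}}

```text
t: 21.15
position: [663.4, 144.0, 25.0]
eef_rot: [0.243, 3.131, 0.0]
wrist_force: [0.0, -1.3, -2.9]
opening: 0.479
```

Call:
{"op": "apply_moves", "data": {"steps": [[0.035,[0,0,0.0015],0],[0.035,[0,0,0.0012],0],[0.035,[0,0,0],0]]}}

```text
t: 21.45
position: [663.2, 144.0, 21.9]
eef_rot: [0.243, 3.132, 0.0]
wrist_force: [-0.4, -0.5, -0.8]
opening: 0.48
```

Call:
{"op": "apply_moves", "data": {"steps": [[0.046,[0,0,0],0],[0.049,[0,0,0],0],[0.054,[0,0,0],0],[0.06,[0,0,0],0],[0.068,[0,0,0],0],[0.068,[0,0,0],0]]}}

```text
t: 22.05
position: [663.1, 144.0, 21.7]
eef_rot: [0.243, 3.132, 0.0]
wrist_force: [0.2, 0.4, -0.6]
opening: 0.738
```

Call:
{"op": "apply_moves", "data": {"steps": [[0.068,[0,0,-0.01],0],[0.07,[0,0,-0.02],0],[0.08,[0,0,-0.03],0],[0.09,[0,0,-0.04],0],[0.0919,[0,0,-0.03],0],[0.0919,[0,0,0],-0.077],[0.0919,[0,0,0],-0.077]]}}

```text
t: 22.75
position: [664.0, 144.1, 154.3]
eef_rot: [-0.003, 3.138, 0.001]
wrist_force: [-0.2, 0.1, -0.8]
opening: 1.0
```

Call:
{"op": "apply_moves", "data": {"steps": [[0.0919,[0.02,-0.016,0],0],[0.0919,[0.03,-0.024,0],0],[0.0919,[0.035,-0.028,0],0],[0.0919,[0.035,-0.028,0],0],[0.0919,[0.035,-0.028,0],0],[0.0919,[0.03,-0.023,0],0],[0.0919,[0.01,-0.009,0],0],[0.0919,[0,0,0],0]]}}

```text
t: 23.55
position: [467.5, -12.6, 152.5]
eef_rot: [0.004, 3.141, -0.0]
wrist_force: [0.6, 0.2, -0.3]
opening: 1.001
```

```bash
python3 - <<'E'
from tins import *
s=arm.observe();print(s["position"],s["eef_rot"])
im,d=arm.capture("top");np.savez("top6.npz",im=im,d=d);cv2.imwrite("pics/top6.png",im)
rep("top",im,d,(662,144),56,"square",45)
im,d=arm.capture("side");cv2.imwrite("pics/side6.png",cv2.resize(im[100:360,200:420],None,fx=2,fy=2,interpolation=2))
E
```

```text
[467.47011787 -12.64288496 152.48569032] [ 3.97858880e-03  3.14060691e+00 -2.70637853e-05]
top square cen 662.0 142.5 circ [660.5 142.5] 31.9 rect [661.2 142.6] [45.3 47.5] 81.8 z 55.8 pix [259. 146.]
```

View pics/side6.png

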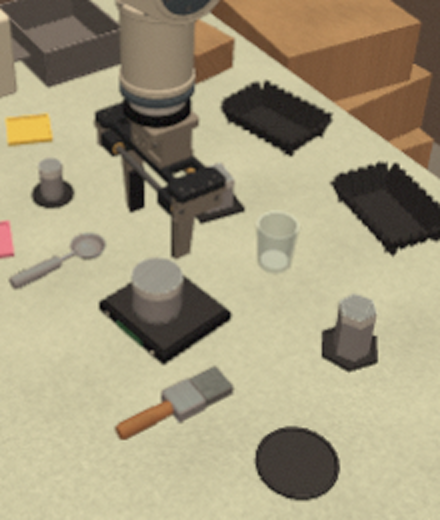

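Square is in its dish at (662,142.5), 81.8° against the dish's 81.2°. The open jaws are now centred over the wide tin at (157,290).

Call:
{"op": "apply_moves", "data": {"steps": [[0.0919,[0.001,0.0005,0.025],0],[0.0919,[0,0,0.03],0],[0.0919,[0,0,0.025],0],[0.0919,[0,0,0.02],0],[0.0919,[0,0,0.009],0],[0.0919,[0,0,0.003],0],[0.085,[0,0,0],0],[0.08,[0,0,0],0]]}}

```text
t: 24.45
position: [467.9, -11.2, 40.4]
eef_rot: [0.001, 3.14, -0.0]
wrist_force: [0.2, -0.3, -0.4]
opening: 0.879
```

Call:
{"op": "apply_moves", "data": {"steps": [[0.075,[0,0,0],0],[0.07,[0,0,0],0],[0.067,[0,0,0],0],[0.063,[0,0,0],0],[0.055,[0,0,0],0],[0.055,[0,0,0],0],[0.055,[0,0,0],0]], "force": 30}}

```text
t: 25.15
position: [467.1, -11.3, 40.0]
eef_rot: [0.002, 3.141, 0.0]
wrist_force: [-1.1, 0.2, 5.8]
opening: 0.692
```

Call:
{"op": "apply_moves", "data": {"steps": [[0.055,[0,0,-0.004],0],[0.055,[0,0,-0.012],0],[0.055,[0,0,-0.025],0],[0.055,[0,0,-0.025],0],[0.055,[0,0,-0.009],0],[0.055,[0,-0.01,0],0],[0.055,[0,-0.02,0],0],[0.055,[0,-0.03,0],0]]}}

```text
t: 25.95
position: [466.1, -71.7, 113.8]
eef_rot: [0.002, -3.14, -0.0]
wrist_force: [1.3, -0.9, -2.3]
opening: 0.689
```

Call:
{"op": "apply_moves", "data": {"steps": [[0.055,[-0.003,-0.035,0],0],[0.055,[-0.003,-0.035,0],0],[0.055,[-0.003,-0.035,0],0],[0.055,[-0.003,-0.035,0],0],[0.055,[-0.003,-0.035,0],0],[0.055,[0,-0.025,0],0],[0.055,[0,-0.01,0],0],[0.055,[0,-0.005,0],0]]}}

```text
t: 26.75
position: [480.7, -287.1, 113.5]
eef_rot: [-0.004, -3.14, -0.002]
wrist_force: [0.7, 1.2, -2.1]
opening: 0.695
```

Call:
{"op": "apply_moves", "data": {"steps": [[0.055,[0,0,0],0],[0.055,[0,0,0],0]]}}

```text
t: 26.95
position: [481.4, -285.4, 114.3]
eef_rot: [-0.0, -3.141, -0.001]
wrist_force: [-0.0, 0.5, -2.0]
opening: 0.69
```

Call:
{"op": "apply_moves", "data": {"steps": [[0.055,[-0.001,-0.0005,0.02],0],[0.055,[0,0,0.03],0],[0.055,[0,0,0.025],0],[0.055,[0,0,0.01],0],[0.055,[0,0,0.003],0],[0.055,[0,0,0],0],[0.055,[0,0,0.001],0],[0.055,[0,0,0],0]]}}

```text
t: 27.75
position: [483.4, -287.3, 26.7]
eef_rot: [0.001, 3.14, -0.001]
wrist_force: [0.4, -0.1, -1.8]
opening: 0.692
```

Call:
{"op": "apply_moves", "data": {"steps": [[0.055,[0,0,0.0012],0],[0.055,[0,0,0.001],0],[0.055,[0,0,0],0]]}}

```text
t: 28.05
position: [482.7, -286.9, 23.6]
eef_rot: [0.001, 3.142, -0.0]
wrist_force: [-0.5, -0.8, -2.7]
opening: 0.691
```

Call:
{"op": "apply_moves", "data": {"steps": [[0.055,[0,0,0.0012],0],[0.055,[0,0,0.0008],0],[0.055,[0,0,0],0]]}}

```text
t: 28.35
position: [482.8, -287.0, 22.0]
eef_rot: [0.001, 3.142, -0.0]
wrist_force: [-2.5, 1.5, 6.9]
opening: 0.69
```

Contact; release and retreat.

Call:
{"op": "apply_moves", "data": {"steps": [[0.065,[0,0,0],0],[0.068,[0,0,0],0],[0.074,[0,0,0],0],[0.082,[0,0,0],0],[0.0919,[0,0,0],0],[0.0919,[0,0,0],0]]}}

```text
t: 28.95
position: [482.7, -286.9, 21.4]
eef_rot: [-0.001, -3.142, -0.0]
wrist_force: [-0.4, 0.0, 0.4]
opening: 0.998
```

Call:
{"op": "apply_moves", "data": {"steps": [[0.0919,[0,0,-0.01],0],[0.0919,[0,0,-0.02],0],[0.0919,[0,0,-0.03],0],[0.0919,[0,0,-0.04],0],[0.0919,[0,0,-0.045],0],[0.0919,[0,0,-0.045],0],[0.0919,[0.02,0.02,-0.02],0],[0.0919,[0.02,0.04,0],0]]}}

```text
t: 29.75
position: [444.6, -228.7, 235.7]
eef_rot: [0.004, 3.135, -0.006]
wrist_force: [-0.0, 0.2, -0.5]
opening: 1.001
```

Call:
{"op": "apply_moves", "data": {"steps": [[0.0919,[0.02,0.04,0],0],[0.0919,[0.02,0.04,0],0],[0.0919,[0.02,0.03,0],0],[0.0919,[0,0,0],0],[0.0919,[0,0,0],0]]}}

```text
t: 30.25
position: [383.2, -116.7, 232.4]
eef_rot: [-0.001, 3.14, -0.001]
wrist_force: [0.6, -0.0, 0.2]
opening: 1.002
```

```bash
python3 - <<'E'
from tins import *
s=arm.observe();print(s["position"],s["t"])
im,d=arm.capture("top");cv2.imwrite("pics/top7.png",im)
for n,xy,z in(("wide",(481.5,-286.5),60),("slim",(469,287),60),("square",(662,143),56),("six",(645,-185),76),("glass",(662,-8),70)): rep("top",im,d,xy,z,n,50)
im,d=arm.capture("side");cv2.imwrite("pics/side7.png",im)
E
```

```text
[ 383.15582867 -116.65601341  232.40295282] 30.25
top wide cen 485.4 -288.1 circ [ 483.2 -286.8] 33.6 rect [ 487.5 -288.2] [65.9 54.5] 72.3 z 60.2 pix [411. 210.]
top slim cen 467.2 285.4 circ [466.9 285.8] 18.0 rect [467.  284.9] [33.6 33.6] 0.9 z 59.8 pix [205. 213.]
top square cen 661.8 142.6 circ [661.9 142.6] 30.8 rect [661.7 142.6] [45.4 46.5] 81.3 z 55.8 pix [258. 146.]
top six cen 644.7 -186.6 circ [ 644.2 -185.7] 24.0 rect [ 644.3 -186.9] [41.5 45.9] 83.7 z 75.4 pix [376. 152.]
top glass cen 661.7 -7.5 circ [661.9  -7. ] 29.4 rect [661.2  -7. ] [54.4 53.4] 0.7 z 68.0 pix [312. 145.]
```

View pics/side7.png

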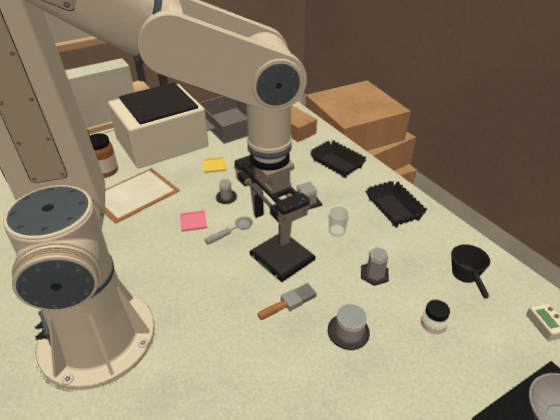

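View pics/top7.png

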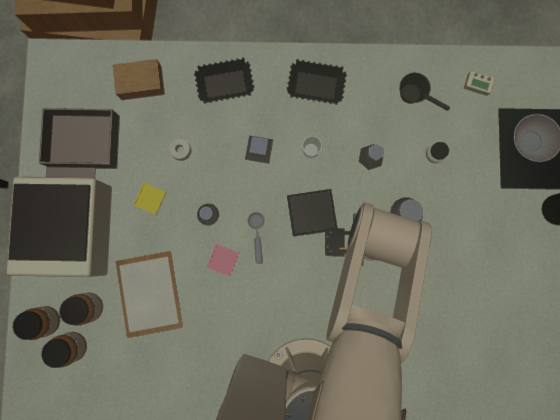

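All four tins stand in their dishes: wide (411,210), slim (205,213), square (258,146), six (376,152). The glass is still at (312,145), so I hand in.

```bash
python3 -c "
from cell import arm
print(arm.close_job())"
```

```text
the job is handed in; nothing more can be done
None
```

All four tins are standing in their own dishes, and I handed the job in at about 30 s of the 109 s. I moved them in this order: slim to the small round dish, six-sided to its dish, square to the freed square dish, and wide to the larger round dish.

| Item | Last check, top camera |
|---|---|
| Slim tin | about 2 mm from its dish centre |
| Six-sided tin | about 2 mm |
| Square tin | about 1 mm, turned 0.1° from the dish sides (81.3° against 81.2°) |
| Wide tin | about 2 mm, lid partly hidden by the arm |
| Glass | moved under 1.5 mm, within measuring noise |

- **Upright:** the lid heights matched tins standing on the dish floors. The side view showed every tin upright.
- **Robot:** the arm was clear of everything at hand-in.
- **Disagreements:** the two cameras put the dishes up to 2 mm apart. Tin positions by camera and by gripper differed by 1–2 mm. Both are well inside the 12 mm limit, and no check failed.

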